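Turn and lock the mould carousel, then tip the moulds in

ROBOT

A 7-joint arm with a two-finger parallel gripper is mounted at the origin on the work surface. World frame = base frame: x ahead of the robot, y to its left, z up, the work surface at z = 0. Lengths are in m, angles in rad, forces in N, time in s.
With the tool pointing down it reaches from about 0.4 to 0.85 m from the base axis. Payload 10.4 kg.
Tool frame: the origin (TCP) lies between the finger pads; the fingertips stand 11 mm ahead of it and the grasp point (between the pads) lies 8 mm behind it (r.tcp_to_tips is the distance from the TCP to the fingertips, in m); z points along the fingers, y is the line along which they close (so a half turn about z gives the same grasp; the last joint's range is limited). The gripper opens to 87 mm and grips with 3 to 60 N. Pads are 19 mm wide; open, the fingers measure 117 mm over their backs; the gripper's body (75 mm by 190 mm) begins 51 mm behind the grasp point.
Start: joints at [-0.023, 0.332, -0.065, 1.46, 0.022, 1.35, -0.088], TCP at [0.625, 0, 0.234] pointing down, gripper open.
Joint ranges: [-2.6, 2.6], [-0.5, 2.12], [-1.47, 1.34], [0.16, 2.42], [-1.27, 4.41], [0.06, 2.06], [-2.6, 2.6]. Speed limits (rad/s): [2.22, 2.22, 2.79, 2.79, 3.14, 3.14, 3.14].

INTERFACE

Orientations are given as a unit quaternion [x, y, z, w].
In Python, from bench import r gives the robot as it stands. The module is installed in compiled form; this text tells all that it offers.
- The arm moves only by the shell command python3 -m crank 'ROWS' [FORCE]. ROWS is JSON, a list of rows, each an object of numbers: "claw": the closure, from -1 (fully open) to 1 (shut); "dx", "dy", "dz": the shift along the tool's x, y, z each as a share of 3 cm, from -1 to 1; "ax", "ay", "az": the turn, a rotation vector about the tool's x, y, z each as a share of 6 degrees, from -1 to 1. A call has 1 to 8 rows; each row shifts and turns the commanded pose from where the row before left it, along the tool's axes as they then stand; what a row does not reach is not made up. A row lasts 1/12 s, in which the tool goes at most 41.7 mm and 7.16 degrees, less where a joint would pass 70% of its speed; a pose out of reach is approached as far as the arm can. A call with a number of a shift or a turn outside -1 to 1 is refused whole. A call with a gripper value outside its range is refused whole. The fingers move at their own pace and stop on an object; FORCE is the grip in N (left out, the last holds). Time passes only in rows, so rows that do not move let the fingers close. It gives the time, the measured TCP pose, the force, the opening and the grip force at its end, in the units of the state.
- r.read_state(): the state, without advancing time (a new reading comes with each control period).
- r.camera(name): name is "scene" or "side" or "wrist"; returns a dict with "color" (480x640x3 uint8, red, green, blue), "mtx" (3x3 intrinsics, pixels), "R" (3x3) and "t" (3): a world point X has camera coordinates R X + t; the wrist camera has in their place "hand_eye" (4x4, takes a point from camera to tool coordinates, whose origin is the TCP and whose axes are the flange's). Camera axes: x right, y down, z forward; pixel columns grow to the right and rows downward; lengths in m; the calibration is good to about 2 mm. The wrist camera is an equidistant fisheye: a pixel r from the principal point sees the ray r / f radians off the axis. A picture is of the moment at which its call begins: read the wrist's pose just before it. There is no depth.
- r.close_job(): hands the job in; it is judged then, once.
The state is a dict: "time": time; "joint_positions": joint angles; "joint_vel": joint speeds; "joint_torque": joint torques, N m; "ee_pos": TCP position; "eef_rot": TCP orientation; "ft_force": force on the tool from outside, world axes, zero at the start; "torque": the same for the moment, N m; "width": finger opening in m; "grip_force": force on a finger pad.
Only numpy, scipy, OpenCV 4.12 (cv2) and the standard library are available. Lean on these libraries where they do the work, as an engineer would, in place of code of your own. Each camera call takes 0.05 s, during which the arm holds its last target. There are 200 camera calls.

TASK

Turn the carousel until its wide half-circle compartment is under the chute, and lock it there by putting the lock pin fully home through the bracket and the carousel's lug. Then, with the pin in, tip the pan by its bar so that both steel moulds slide down the chute into the wide compartment, and lower the pan back to level. Leave the other things on the bench where they are.

Things in the scene. Friction and masses are not known exactly. Their poses are not given: they have to be found in the camera images.
- hub (a point): Axis of the carousel, on its floor, 40 mm above the bench. The carousel is a white round tray, 256 mm across, that turns endlessly either way about this upright axis; light friction (about 1 N at the posts) keeps it where it is left. Rim 70 mm, dividers 78 mm, hub knob (36 mm thick) 102 mm above the bench. Axes turn with it: z up, y towards the middle of the wide compartment.
- wide_mid (a point): Floor of the wide compartment, in its middle, 70 mm from the axis. A straight divider through the axis makes one half of the carousel this single wide compartment; two more dividers split the other half into three narrow ones of 60 degrees.
- wide_hole (a point): Hole (18 mm, upright, through) in the wide compartment's lug; the point is on the lug's top face, 40 mm above the bench. Four flat lugs, 10 mm thick, stand out from the carousel below its rim, one straight opposite each compartment, holes 152 mm from the axis. With this hole under the bracket hole, the wide compartment is centred under the chute.
- post_a (a point): Top centre of a round steel post on the carousel, to turn it by: 16 mm thick, 114 mm from the axis, top 118 mm above the bench (48 mm above the rim). This one stands at one end of the wide compartment's divider, a quarter turn clockwise (from above) from wide_mid.
- post_b (a point): The same kind of post, at the other end of that divider, a quarter turn anticlockwise from wide_mid.
- post_c (a point): The same kind of post, on a divider between narrow compartments, 150 degrees anticlockwise from wide_mid.
- post_d (a point): The same kind of post, on a divider between narrow compartments, 150 degrees clockwise from wide_mid.
- bracket_hole (a point): Upright through hole (17 mm) in the fixed aluminium bracket; the point is on its top face, 60 mm above the bench; z up. Opposite the chute, 152 mm from the axis. The bracket is 46 mm wide, 12 mm thick, and reaches over the lugs with 8 mm of gap; below a lug there are 20 mm of free space. The carousel's rim (70 mm high) is 24 mm from this hole, towards the axis.
- chute_mouth (a point): Middle of the lower edge of the fixed steel chute, 102 mm above the bench, 85 mm from the axis, over the carousel. The chute is 105 mm wide inside and falls towards the axis at 45 degrees from the pan's hinge. Rim and posts pass under it, but a gripper does not fit there.
- pan_hinge (a point): Middle of the pan's hinge, level with the pan's floor: 182 mm above the bench, 165 mm from the axis, at the top of the chute. Bracket hole, axis and this point lie on one line; the hinge is level and square to that line.
- pan_bar (a point): Middle of the pan's bar handle, 10 mm thick, 94 mm long, parallel to the hinge; pan down, it is 165 mm beyond the hinge and 42 mm higher, 59 mm out from the pan's end wall and 12 mm above that wall's top. The steel pan is 114 mm wide, 106 mm long, with walls on three sides, open to the chute. Lifting the bar in an arc about the hinge tips it. 300 g; let go, it falls back.
- pan (a joint): Tilt of the pan: 0 is level (at rest on its stop); it grows as the bar is lifted, to a stop at 1.0 rad. The moulds slide from about 0.5 to 0.65 rad on; at 0.9 rad they go down within about a second.
- mould_a_center (a point): Centre of a steel embedding mould lying in the pan: 66 mm long, 34 mm wide, 15 mm high, a flat flange with a smaller raised block on it, about 60 g.
- mould_b_center (a point): Centre of the second mould in the pan, the same as the first.
- pin_center (a point): Centre of the loose steel lock pin (84 mm long, about 90 g), standing in the pin rest at first; z runs from tip to head. Shank: 14 mm thick, from 42 mm below to 4 mm above this point, its last 12 mm tapering to 6 mm. Then a collar 30 mm wide, 4 mm thick, and a round grip 22 mm thick from 11 to 42 mm above this point. Fully home, the collar lies on the bracket's top face.
- rest_hole (a point): Mouth of the hole (18 mm) in the black pin rest, a fixed block 60 x 60 x 55 mm; the point is on its top face, where the pin's collar lies at the start. The pin is drawn straight up.
- beaker: Clear glass beaker, 72 mm wide and 85 mm high; a bystander, to be left where it is. The origin is at its underside.
- jar: Closed jar with white cap, 68 mm wide and 90 mm high; a bystander, to be left where it is. The origin is at its underside.
- slide_box: Flat blue slide box, 90 x 70 x 32 mm; a bystander, to be left where it is. The origin is at its underside.
- blade_box: Flat white blade box, 110 x 50 x 30 mm; a bystander, to be left where it is. The origin is at its underside.
- brush: Brush lying on the bench; a bystander, to be left where it is.
- tissue_box: Cardboard box, 130 x 100 x 50 mm; a bystander, to be left where it is. The origin is at its underside.
- fixative: Amber bottle, 70 mm wide and 160 mm high; a bystander, to be left where it is. The origin is at its underside.
Not all that is in view belongs to the job. What is shaped like the part that bears mould_b_center but purple or red is not meant.

How it is judged:
By the outcome, as a careful person would: the job done as asked, in the order asked, and still so for the second after the job is handed in, with the robot touching nothing.
It also fails if it takes over 72 s, if anything falls off the work surface, if the arm or the gripper's body presses on something with over 40 N, if the wrist force passes 120 N, or if a joint passes its speed limit or range.

## Working session

There is one attempt and no reset: what is moved stays moved. The work goes in short steps, Python scripts to look and compute and a shell command to move; the robot and the scene stay as the last step left them, time stands still between calls to the robot, and variables do not carry over. Pictures are saved under pics/ and viewed, at most 10 in all, crops included, and the job is handed in when it is done.

```bash
mkdir -p pics
cat > h.py <<'E'
import numpy as np, cv2
from bench import r
def cam(n):
    c=r.camera(n); return c
def save(n,f): 
    c=cam(n); cv2.imwrite('pics/'+f,c['color'][:,:,::-1]); return c
def ray(c,u,v):
    d=np.linalg.inv(c['mtx'])@[u,v,1.]; R=np.array(c['R']); o=-R.T@c['t']; d=R.T@d; return o,d/np.linalg.norm(d)
def onz(c,u,v,z):
    o,d=ray(c,u,v); return o+d*(z-o[2])/d[2]
def proj(c,X):
    p=np.array(c['R'])@X+c['t']; p=np.array(c['mtx'])@p; return p[:2]/p[2]
E
python3 - <<'E'
from h import *
import pickle
for n in('scene','side'):
    c=save(n,n+'0.png'); pickle.dump(c,open(n+'.pkl','wb')); print(n,c['mtx'],c['R'],-np.array(c['R']).T@c['t'])
s=r.read_state(); print(s)
c=save('wrist','wrist0.png'); print(c['mtx'],c['hand_eye'])
E
```

```text
scene [[454.89271308   0.         331.21762424]
 [  0.         454.89271308 237.10576778]
 [  0.           0.           1.        ]] [[-0.73001255  0.68310446 -0.02121268]
 [ 0.46005753  0.46822266 -0.75439685]
 [-0.5053996  -0.56047822 -0.65607577]] [1.07358011 0.61008427 0.83213676]
side [[504.02287465   0.         317.4812727 ]
 [  0.         504.02287465 243.05825146]
 [  0.           0.           1.        ]] [[ 0.75154661 -0.65967901 -0.00113628]
 [-0.46757516 -0.53147353 -0.70633516]
 [ 0.46535058  0.53137509 -0.70787665]] [ 0.03700396 -0.62234453  0.97608874]
{'time': 0.1, 'joint_positions': array([-0.02261526,  0.33275993, -0.06472511,  1.46084207,  0.02160901,
        1.34990403, -0.08849931]), 'joint_vel': array([ 8.15144013e-04, -1.35293987e-03, -1.09848212e-03, -1.89973032e-03,
       -8.15402376e-05,  1.37952346e-03, -7.36996933e-05]), 'joint_torque': array([ 3.16136166e-04, -6.24538064e+01,  2.38312193e-02, -3.90717781e+01,
       -6.15657773e-02,  3.65302863e-02,  4.60620026e-05]), 'ee_pos': array([6.24672886e-01, 1.89003098e-05, 2.32871287e-01]), 'eef_rot': array([ 7.07085236e-01,  7.07128064e-01, -4.49900066e-04, -4.10020302e-04]), 'ft_force': array([ 0.73441431,  0.05406885, -0.26834695]), 'torque': array([-0.00236018,  0.00583868,  0.02530929]), 'grip_force': 0.0, 'width': 0.08685471712702243}
[[371.64829954   0.         317.8019113 ]
 [  0.         371.64829954 240.37954084]
 [  0.           0.           1.        ]] [[-1.02693763e-04 -9.59149097e-01 -2.82901040e-01  7.62565631e-02]
 [ 9.99999249e-01 -4.43966472e-04  1.14222399e-03  9.23032996e-04]
 [-1.22116168e-03 -2.82900710e-01  9.59148423e-01 -1.50723083e-01]
 [ 0.00000000e+00  0.00000000e+00  0.00000000e+00  1.00000000e+00]]
```

View pics/scene0.png

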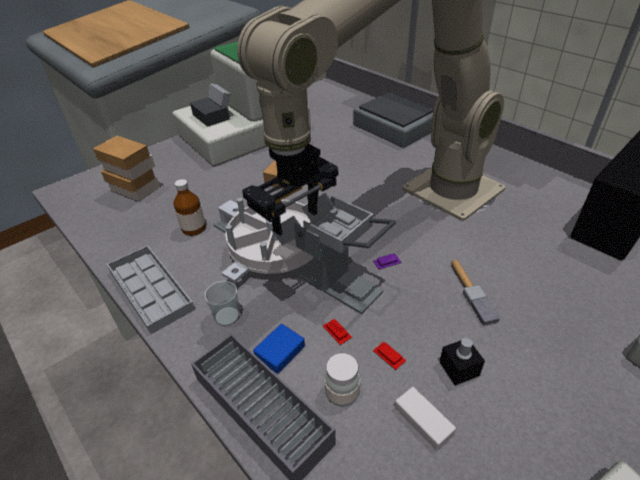

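View pics/side0.png

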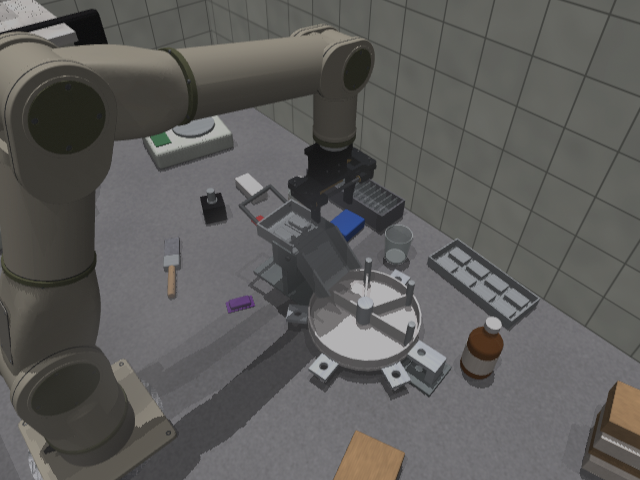

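The scene view shows the carousel at about (275,235), the pan at (340,220) and the pin in its black rest at (462,355). The side view shows the carousel at (365,318), the bracket at (428,357), the chute at (325,260), the pan at (290,222) and the pin at (211,200). A purple mould lies at (240,303) and red ones at (260,218); these are the decoys. Next is a close crop.

Run:
```python
from h import *
im=cv2.imread('pics/side0.png'); a=cv2.resize(im[180:405,190:460],(720,600),interpolation=cv2.INTER_CUBIC); cv2.imwrite('pics/c1.png',a)
import pickle
c=pickle.load(open('side.pkl','rb'));s=pickle.load(open('scene.pkl','rb'))
print('knob',onz(c,365,299,.102)); print('brk',onz(c,430,352,.06)); print('pin',onz(c,211,190,.1),onz(s,464,344,.107)); print('rest scene',onz(s,464,356,.055))
```

```text
knob [ 0.57533028 -0.16640115  0.102     ]
brk [ 0.60324066 -0.33581969  0.06      ]
pin [0.52921951 0.38296551 0.1       ] [0.54637615 0.39324104 0.107     ]
rest scene [0.53262715 0.39424104 0.055     ]
```

View pics/c1.png

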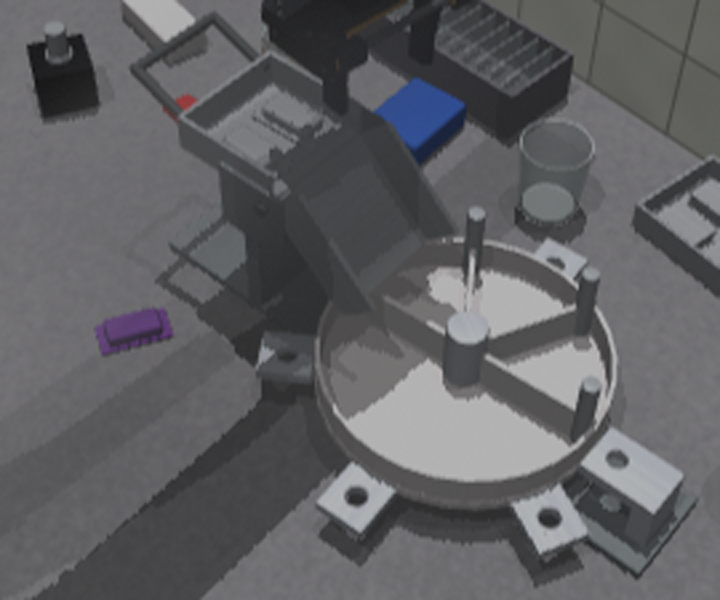

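```bash
cat > fit.py <<'E'
from h import *
import pickle
from scipy.optimize import least_squares
c=pickle.load(open('side.pkl','rb'))
P=lambda u,v:(190+u/2.6667,180+v/2.6667)
hub=onz(c,*P(467,327),.102)[:2]; print('hub0',hub)
posts=[onz(c,*P(*p),.118)[:2] for p in((476,214),(591,275),(591,384))]
lugs=[onz(c,*P(*p),.04)[:2] for p in((558,262),(288,355),(356,496),(549,518))]
br=onz(c,*P(617,459),.06)[:2]
# phi: angle of wide_mid; lug wide at phi+pi, others phi, phi+-60
def ang(h,p): return np.degrees(np.arctan2(*(p-h)[::-1]))
f=lambda x:np.concatenate([x[:2]+.114*np.array([np.cos(x[2]+np.radians(o)),np.sin(x[2]+np.radians(o))])-p for o,p in zip((210,150,90),posts)]+[x[:2]+.152*np.array([np.cos(x[2]+np.radians(o)),np.sin(x[2]+np.radians(o))])-p for o,p in zip((180,-60,0,60),lugs)]+[x[:2]-hub])
best=min((least_squares(f,[*hub,t]) for t in np.radians(range(0,360,30))),key=lambda s:s.cost)
x=best.x;print('hub',x[:2],'phi',np.degrees(x[2]),'res mm',np.round(best.fun*1e3,1))
print('br',br,np.linalg.norm(br-x[:2]),'ang',ang(x[:2],br))
for p in posts: print('post',p,ang(x[:2],p),np.linalg.norm(p-x[:2]))
for p in lugs: print('lug',p,ang(x[:2],p),np.linalg.norm(p-x[:2]))
s=pickle.load(open('scene.pkl','rb'))
print('pin', onz(c,*P(55,28),.055+.046-.008+.004),onz(s,464,344,.055+.035))
u=(x[:2]-br)/np.linalg.norm(x[:2]-br); print('dir',u,'hinge',x[:2]+.165*u,'bar',x[:2]+.33*u)
for n,C in(('side',c),('scene',s)): print(n,'bar px',proj(C,[*(x[:2]+.33*u),.224]),'hinge',proj(C,[*(x[:2]+.165*u),.182]),'knob',proj(C,[*x[:2],.102]),'br',proj(C,[*br,.06]),'rest',proj(C,[.531,.389,.055]))
E
python3 fit.py
```

```text
hub0 [ 0.56836611 -0.17372383]
hub [ 0.56902734 -0.17408143] phi 191.32551185350013 res mm [ 1.7  0.2  1.6  0.9  0.2 -0.7 -4.4 -0.5  0.4  1.5 -0.2 -0.5  0.  -0.6
  0.7 -0.4]
br [ 0.58933007 -0.32399275] 0.15127989526977112 ang -82.28726883726746
post [ 0.6529219  -0.09902075] 41.8190803401212 0.11257176257548489
post [ 0.67538125 -0.21149515] -19.381115138831696 0.1127428101163645
post [ 0.59126292 -0.28516144] -78.68035954702472 0.11328367635458428
lug [ 0.7225004  -0.14371804] 11.190982244888218 0.15644780519446044
lug [ 0.46822234 -0.06141077] 131.81859199909775 0.15118308340279465
lug [ 0.42016311 -0.20346019] -168.8359847147283 0.15173553542268772
lug [ 0.52035703 -0.31751501] -108.74325668935838 0.15146614066901753
pin [0.52894105 0.38524489 0.097     ] [0.53401645 0.3881574  0.09      ]
dir [-0.13420638  0.9909534 ] hinge [ 0.54688329 -0.01057412] bar [0.52473924 0.1529332 ]
side bar px [255.50709506 196.21283925] hinge [308.7534321  241.86869166] knob [365.45215528 302.56276217] br [421.37210785 352.12284846] rest [212.77224918 201.19462607]
scene bar px [380.61878787 233.31557008] hinge [319.98818482 218.54628323] knob [272.35690062 218.31573739] br [235.52386935 209.40172642] rest [462.25163886 353.90323821]
```

Candidates for the moulds: steel ones in the pan at side (295,222), the right ones; purple at side (240,303) and red at scene (337,331) and (390,355), all decoys. The wide lug is the lone one opposite the open half, at side (399,278). It has to turn about 94° clockwise, and the crop confirms the choice. I'll use the free post at -19°, well clear of the chute.

```bash
python3 -m crank '[{"claw":-1,"dy":1},{"dx":-1,"dy":0.7,"claw":-1},{"dx":-1,"claw":-1},{"dx":-1,"claw":-1},{"dx":-1,"claw":-1},{"dx":-1,"claw":-1},{"dx":-1,"claw":-1},{"dx":-1,"claw":-1}]'
python3 -m crank '[{"claw":-1},{"claw":-1}]'
cat >> h.py <<'E'
from scipy.spatial.transform import Rotation as Ro
def wsave(f):
    s=r.read_state(); c=save('wrist',f); c['s']=s; return c
def wproj(c,X):
    s=c['s']; T=Ro.from_quat(s['eef_rot']).as_matrix(); p=T.T@(np.array(X)-s['ee_pos']); H=np.array(c['hand_eye']); q=H[:3,:3].T@(p-H[:3,3])
    th=np.arctan2(np.hypot(q[0],q[1]),q[2]); a=np.arctan2(q[1],q[0]); m=c['mtx']; return np.array([m[0,2]+m[0,0]*th*np.cos(a),m[1,2]+m[1,1]*th*np.sin(a)])
def wonz(c,u,v,z):
    m=c['mtx'];x=(u-m[0,2])/m[0,0];y=(v-m[1,2])/m[1,1];th=np.hypot(x,y);q=np.array([x/th*np.sin(th),y/th*np.sin(th),np.cos(th)])
    s=c['s'];T=Ro.from_quat(s['eef_rot']).as_matrix();H=np.array(c['hand_eye']);d=T@H[:3,:3]@q;o=s['ee_pos']+T@H[:3,3];return o+d*(z-o[2])/d[2]
E
python3 - <<'E'
from h import *
import pickle
c=wsave('w1.png'); pickle.dump(c,open('w1.pkl','wb'))
print(c['s']['ee_pos'])
for X in([.677,-.2106,.118],[.569,-.174,.102],[.589,-.324,.06],[.718,-.144,.04],[.591,-.286,.118]): print(X,wproj(c,X))
E
```

```text
[6.24714317e-01 1.69439819e-05 2.32957698e-01]
[0.677, -0.2106, 0.118] [368.56091451 438.73479167]
[0.569, -0.174, 0.102] [260.34825594 402.50224372]
[0.589, -0.324, 0.06] [289.5740339  464.44038934]
[0.718, -0.144, 0.04] [401.42092992 343.84039207]
[0.591, -0.286, 0.118] [286.91874378 481.88000827]invalid input at $[0]: expected keys claw, dx, dy, dz, ax, ay, az
invalid input at $[0]: expected keys claw, dx, dy, dz, ax, ay, az
```

View pics/w1.png

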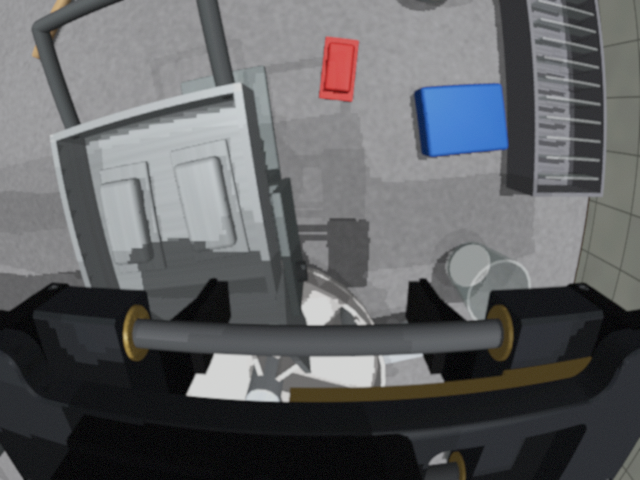

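The commands were refused because every key is required. The wrist view (not moved yet) shows the pan with both steel moulds at (125,215) and (205,200), and the handle's arms running up to the bar at about (40,25)–(200,-10).

```bash
python3 -m crank '[{"claw":-1,"dx":0,"dy":1,"dz":0,"ax":0,"ay":0,"az":0},{"claw":-1,"dx":-1,"dy":0.7,"dz":0,"ax":0,"ay":0,"az":0},{"claw":-1,"dx":-1,"dy":0,"dz":0,"ax":0,"ay":0,"az":0},{"claw":-1,"dx":-1,"dy":0,"dz":0,"ax":0,"ay":0,"az":0},{"claw":-1,"dx":-1,"dy":0,"dz":0,"ax":0,"ay":0,"az":0},{"claw":-1,"dx":-1,"dy":0,"dz":0,"ax":0,"ay":0,"az":0},{"claw":-1,"dx":-1,"dy":0,"dz":0,"ax":0,"ay":0,"az":0},{"claw":-1,"dx":-1,"dy":0,"dz":0,"ax":0,"ay":0,"az":0}]'
python3 - <<'E'
from h import *
import pickle
c=pickle.load(open('w1.pkl','rb'))
print('bar arm',wonz(c,38,28,.224),wonz(c,230,90,.212),wonz(c,55,140,.212))
c=wsave('w2.png')
print(c['s']['ee_pos'],c['s']['eef_rot'])
for X in([.677,-.2106,.118],[.569,-.174,.102],[.718,-.144,.04]): print(X,wproj(c,X))
E
```

```text
time: 0.87
ee_pos: [0.6758, -0.2114, 0.2333]
eef_rot: [0.707, 0.707, -0.0, -0.0]
ft_force: [0.5, 0.6, 0.2]
width: 0.0874
grip_force: 0.0
bar arm [0.47862646 0.14567102 0.224     ] [0.58535889 0.09788861 0.212     ] [0.48216708 0.08285324 0.212     ]
[ 0.6757595  -0.21142209  0.23331406] [ 7.07088361e-01  7.07125181e-01 -6.96431629e-05 -1.51396827e-04]
[0.677, -0.2106, 0.118] [317.85142319 236.48629136]
[0.569, -0.174, 0.102] [182.54671105 187.1509894 ]
[0.718, -0.144, 0.04] [362.32684521 143.80430005]
```

```bash
python3 -m crank '[{"claw":-1,"dx":0.03,"dy":0.04,"dz":1,"ax":0,"ay":0,"az":0},{"claw":-1,"dx":0,"dy":0,"dz":1,"ax":0,"ay":0,"az":0},{"claw":-1,"dx":0,"dy":0,"dz":1,"ax":0,"ay":0,"az":0},{"claw":-1,"dx":0,"dy":0,"dz":1,"ax":0,"ay":0,"az":0},{"claw":0,"dx":0,"dy":0,"dz":0.27,"ax":0,"ay":0,"az":0},{"claw":1,"dx":0,"dy":0,"dz":0,"ax":0,"ay":0,"az":0},{"claw":1,"dx":0,"dy":0,"dz":0,"ax":0,"ay":0,"az":0},{"claw":1,"dx":0,"dy":0,"dz":0,"ax":0,"ay":0,"az":0}]' 10
python3 -m crank '[{"claw":1,"dx":0,"dy":0,"dz":0,"ax":0,"ay":0,"az":0},{"claw":1,"dx":0,"dy":0,"dz":0,"ax":0,"ay":0,"az":0},{"claw":1,"dx":0,"dy":0,"dz":0,"ax":0,"ay":0,"az":0}]'
python3 - <<'E'
import numpy as np
h=np.array([.569,-.174]);a=-18.7;p=h+.114*np.array([np.cos(np.radians(a)),np.sin(np.radians(a))])
for i in range(1,17):
    b=np.radians(a-93.6*i/16);q=h+.114*np.array([np.cos(b),np.sin(b)]);d=(q-p)/.03;print(i,np.round([d[1],d[0]],2),np.round(q,4));p=q
E
```

```text
time: 1.58
ee_pos: [0.6785, -0.2094, 0.1081]
eef_rot: [0.707, 0.707, 0.001, 0.001]
ft_force: [0.6, -0.3, 0.2]
width: 0.0684
grip_force: 0.0
time: 1.83
ee_pos: [0.6778, -0.2092, 0.1067]
eef_rot: [0.707, 0.707, 0.0, 0.001]
ft_force: [0.2, -0.1, 0.7]
width: 0.0487
grip_force: 0.0
1 [-0.36 -0.14] [ 0.6727 -0.2214]
2 [-0.34 -0.18] [ 0.6673 -0.2317]
3 [-0.32 -0.21] [ 0.6609 -0.2414]
4 [-0.3  -0.24] [ 0.6536 -0.2504]
5 [-0.27 -0.27] [ 0.6454 -0.2587]
6 [-0.24 -0.3 ] [ 0.6363 -0.266 ]
7 [-0.21 -0.32] [ 0.6266 -0.2724]
8 [-0.18 -0.34] [ 0.6163 -0.2777]
9 [-0.14 -0.36] [ 0.6055 -0.282 ]
10 [-0.11 -0.37] [ 0.5943 -0.2852]
11 [-0.07 -0.38] [ 0.5828 -0.2872]
12 [-0.03 -0.39] [ 0.5712 -0.288 ]
13 [ 0.01 -0.39] [ 0.5596 -0.2876]
14 [ 0.05 -0.38] [ 0.548  -0.2861]
15 [ 0.09 -0.38] [ 0.5367 -0.2833]
16 [ 0.13 -0.37] [ 0.5257 -0.2795]
```

```bash
python3 -m crank '[{"claw":1,"dx":0,"dy":0,"dz":0,"ax":0,"ay":0,"az":0},{"claw":1,"dx":0,"dy":0,"dz":0,"ax":0,"ay":0,"az":0},{"claw":1,"dx":0,"dy":0,"dz":0,"ax":0,"ay":0,"az":0},{"claw":1,"dx":0,"dy":0,"dz":0,"ax":0,"ay":0,"az":0},{"claw":1,"dx":0,"dy":0,"dz":0,"ax":0,"ay":0,"az":0},{"claw":1,"dx":0,"dy":0,"dz":0,"ax":0,"ay":0,"az":0}]'
python3 -m crank '[{"claw":1,"dx":-0.36,"dy":-0.14,"dz":0,"ax":0,"ay":0,"az":0},{"claw":1,"dx":-0.34,"dy":-0.18,"dz":0,"ax":0,"ay":0,"az":0}]'
```

```text
time: 2.33
ee_pos: [0.6775, -0.2091, 0.1054]
eef_rot: [0.707, 0.707, 0.0, 0.0]
ft_force: [3.0, 0.3, -1.2]
width: 0.0156
grip_force: 10.0
time: 2.5
ee_pos: [0.6693, -0.2292, 0.1055]
eef_rot: [0.706, 0.708, 0.001, 0.001]
ft_force: [7.3, -1.4, -4.7]
width: 0.0157
grip_force: 10.0
```

```bash
python3 -m crank '[{"claw":1,"dx":-0.32,"dy":-0.21,"dz":0,"ax":0,"ay":0,"az":0},{"claw":1,"dx":-0.30,"dy":-0.24,"dz":0,"ax":0,"ay":0,"az":0},{"claw":1,"dx":-0.27,"dy":-0.27,"dz":0,"ax":0,"ay":0,"az":0},{"claw":1,"dx":-0.24,"dy":-0.30,"dz":0,"ax":0,"ay":0,"az":0},{"claw":1,"dx":-0.21,"dy":-0.32,"dz":0,"ax":0,"ay":0,"az":0},{"claw":1,"dx":-0.18,"dy":-0.34,"dz":0,"ax":0,"ay":0,"az":0},{"claw":1,"dx":-0.14,"dy":-0.36,"dz":0,"ax":0,"ay":0,"az":0}]'
python3 -m crank '[{"claw":1,"dx":-0.11,"dy":-0.37,"dz":0,"ax":0,"ay":0,"az":0},{"claw":1,"dx":-0.07,"dy":-0.38,"dz":0,"ax":0,"ay":0,"az":0},{"claw":1,"dx":-0.03,"dy":-0.39,"dz":0,"ax":0,"ay":0,"az":0},{"claw":1,"dx":0.01,"dy":-0.39,"dz":0,"ax":0,"ay":0,"az":0}]'
```

```text
time: 3.08
ee_pos: [0.6065, -0.2821, 0.1058]
eef_rot: [0.708, 0.707, 0.0, 0.002]
ft_force: [4.8, -2.5, -2.2]
width: 0.0152
grip_force: 10.0
time: 3.42
ee_pos: [0.5602, -0.2871, 0.1057]
eef_rot: [0.707, 0.707, 0.0, 0.001]
ft_force: [2.6, -1.6, -0.9]
width: 0.0154
grip_force: 10.0
```

```bash
python3 -m crank '[{"claw":1,"dx":0.05,"dy":-0.38,"dz":0,"ax":0,"ay":0,"az":0},{"claw":1,"dx":0.09,"dy":-0.38,"dz":0,"ax":0,"ay":0,"az":0},{"claw":1,"dx":0.13,"dy":-0.37,"dz":0,"ax":0,"ay":0,"az":0},{"claw":1,"dx":0,"dy":0,"dz":0,"ax":0,"ay":0,"az":0},{"claw":1,"dx":0,"dy":0,"dz":0,"ax":0,"ay":0,"az":0}]'
```

```text
time: 3.83
ee_pos: [0.5259, -0.2786, 0.1056]
eef_rot: [0.707, 0.707, -0.0, -0.0]
ft_force: [-1.4, -3.1, -0.5]
width: 0.0157
grip_force: 10.0
```

```bash
python3 -m crank '[{"claw":-0.1,"dx":0,"dy":0,"dz":0,"ax":0,"ay":0,"az":0},{"claw":-0.1,"dx":0,"dy":0,"dz":0,"ax":0,"ay":0,"az":0},{"claw":-0.1,"dx":0,"dy":0,"dz":-0.3,"ax":0,"ay":0,"az":0},{"claw":-0.1,"dx":0,"dy":0,"dz":-1,"ax":0,"ay":0,"az":0},{"claw":-0.1,"dx":0,"dy":0,"dz":-1,"ax":0,"ay":0,"az":0},{"claw":-0.1,"dx":0.5,"dy":0.3,"dz":-1,"ax":0,"ay":0,"az":0},{"claw":-0.1,"dx":1,"dy":0.3,"dz":-1,"ax":0,"ay":0,"az":0},{"claw":-0.1,"dx":1,"dy":0.3,"dz":-1,"ax":0,"ay":0,"az":0}]'
python3 - <<'E'
from h import *
import pickle
c=save('side','s2.png'); pickle.dump(c,open('side.pkl','wb'))
im=cv2.imread('pics/s2.png'); a=cv2.resize(im[240:420,280:480],(800,720),interpolation=cv2.INTER_CUBIC)[:600]; cv2.imwrite('pics/c2.png',a)
for n,h in (('brk',.06),('lug',.04)): print(n,(proj(c,[.5893,-.3240,h])-[280,240])*4)
E
```

```text
time: 4.5
ee_pos: [0.5532, -0.2048, 0.2644]
eef_rot: [0.708, 0.706, 0.0, 0.0]
ft_force: [0.6, -0.2, 0.6]
width: 0.0474
grip_force: 0.0
brk [565.46163833 448.53264627]
lug [560.04773873 469.21918298]
```

View pics/c2.png

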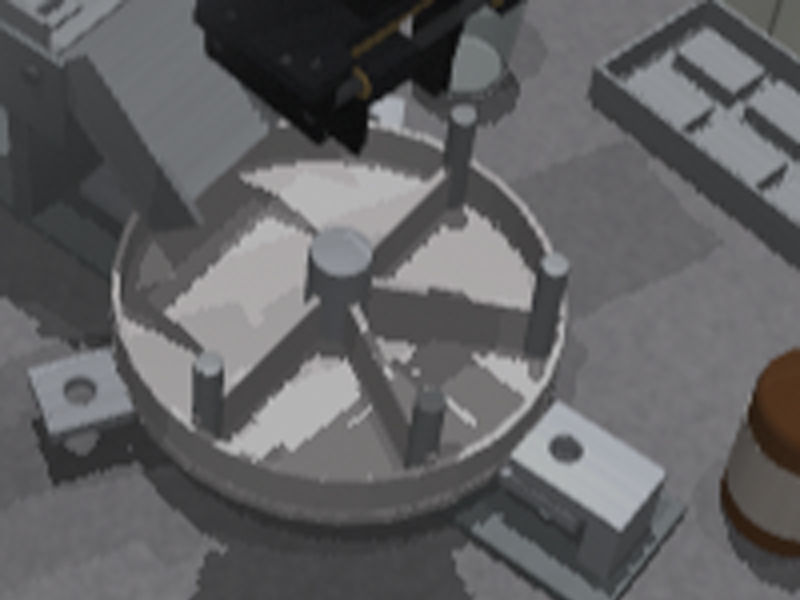

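The wide half now faces the chute. The post tops are at crop (461,114), (555,265), (429,398) and (208,363), the bracket hole at (567,449), and one lug at (80,391). I'll compute the residual angle.

Run:
```python
from h import *
import pickle
c=pickle.load(open('side.pkl','rb'))
P=lambda u,v:(280+u/4,240+v/4)
p=[onz(c,*P(*q),.118)[:2] for q in((461,114),(555,265),(429,398),(208,363))]
l=onz(c,*P(80,391),.04)[:2]; b=onz(c,*P(567,449),.06)[:2]; k=onz(c,*P(341,252),.102)[:2]
h=(p[0]+p[3])/2; print('hub',h,k,'br',b)
A=lambda q,h:np.degrees(np.arctan2(*(q-h)[::-1]))
for hh in(h,np.array([.569,-.174])):
  print([round(A(q,hh),2) for q in p],'want rel +97.7: ',[round(A(q,hh)-A(b,hh),2) for q in p],'wants 90,30,-30,-90; lug',A(l,hh)-A(b,hh),'want -120', 'line',A(p[0],p[3])-A(b,hh))
# pan direction via line
```

```text
hub [ 0.56823324 -0.17314242] [ 0.56783568 -0.17464481] br [ 0.58968918 -0.32472358]
[np.float64(7.86), np.float64(-52.75), np.float64(-112.22), np.float64(-172.14)] want rel +97.7:  [np.float64(89.81), np.float64(29.2), np.float64(-30.28), np.float64(-90.19)] wants 90,30,-30,-90; lug 239.8160891126634 want -120 line 89.80745240305129
[np.float64(8.35), np.float64(-52.79), np.float64(-112.74), np.float64(-172.62)] want rel +97.7:  [np.float64(90.53), np.float64(29.39), np.float64(-30.56), np.float64(-90.43)] wants 90,30,-30,-90; lug 239.86614639725235 want -120 line 90.04810725395393
```

```bash
python3 -m crank '[{"claw":-0.3,"dx":1,"dy":0,"dz":0,"ax":0,"ay":0,"az":0},{"claw":-0.3,"dx":1,"dy":0,"dz":0,"ax":0,"ay":0,"az":0},{"claw":-0.3,"dx":1,"dy":0,"dz":0,"ax":0,"ay":0,"az":0},{"claw":-0.3,"dx":1,"dy":0,"dz":0,"ax":0,"ay":0,"az":0},{"claw":-0.3,"dx":1,"dy":0,"dz":0,"ax":0,"ay":0,"az":0},{"claw":-0.3,"dx":1,"dy":0,"dz":0,"ax":0,"ay":0,"az":0},{"claw":-0.3,"dx":1,"dy":0,"dz":0,"ax":0,"ay":0,"az":0},{"claw":-0.3,"dx":1,"dy":0,"dz":0,"ax":0,"ay":0,"az":0}]'
python3 -m crank '[{"claw":-0.3,"dx":1,"dy":-0.2,"dz":0,"ax":0,"ay":0,"az":0},{"claw":-0.3,"dx":1,"dy":-0.2,"dz":0,"ax":0,"ay":0,"az":0},{"claw":-0.3,"dx":1,"dy":-0.2,"dz":0,"ax":0,"ay":0,"az":0},{"claw":-0.3,"dx":1,"dy":-0.2,"dz":0,"ax":0,"ay":0,"az":0},{"claw":-0.3,"dx":1,"dy":0,"dz":0,"ax":0,"ay":0,"az":0},{"claw":-0.3,"dx":1,"dy":0,"dz":0,"ax":0,"ay":0,"az":0},{"claw":-0.3,"dx":1,"dy":0,"dz":0,"ax":0,"ay":0,"az":0},{"claw":-0.3,"dx":1,"dy":0,"dz":0,"ax":0,"ay":0,"az":0}]'
python3 -m crank '[{"claw":-0.3,"dx":1,"dy":0,"dz":0.5,"ax":0,"ay":0,"az":0},{"claw":-0.3,"dx":0.4,"dy":0,"dz":1,"ax":0,"ay":0,"az":0},{"claw":-0.3,"dx":0,"dy":0,"dz":1,"ax":0,"ay":0,"az":0},{"claw":-0.3,"dx":0,"dy":0,"dz":0,"ax":0,"ay":0,"az":0}]'
python3 - <<'E'
from h import *
import pickle
c=wsave('w3.png'); pickle.dump(c,open('w3.pkl','wb'))
print(c['s']['ee_pos'])
q=wproj(c,[.5315,.387,.093]);print(q)
im=c['color'][:,:,::-1]; x,y=q.astype(int); 
cv2.imwrite('pics/c3.png',cv2.resize(im[max(0,y-110):y+110,x-130:x+130],(780,660 if y+110<=480 and y>=110 else 600))[:600]); print(x-130,max(0,y-110))
E
```

```text
time: 5.22
ee_pos: [0.553, 0.0367, 0.2628]
eef_rot: [0.707, 0.707, 0.0, 0.0]
ft_force: [0.8, 1.2, 1.1]
width: 0.0562
grip_force: 0.0
time: 5.88
ee_pos: [0.5288, 0.2767, 0.2628]
eef_rot: [0.707, 0.707, 0.0, -0.0]
ft_force: [-0.0, -0.3, 0.7]
width: 0.0565
grip_force: 0.0
time: 6.22
ee_pos: [0.5262, 0.3167, 0.1814]
eef_rot: [0.706, 0.708, -0.004, -0.001]
ft_force: [-0.7, -0.8, -1.7]
width: 0.0565
grip_force: 0.0
[0.52619446 0.31665812 0.18136027]
[325.58482979 142.48295711]
195 32
```

View pics/c3.png

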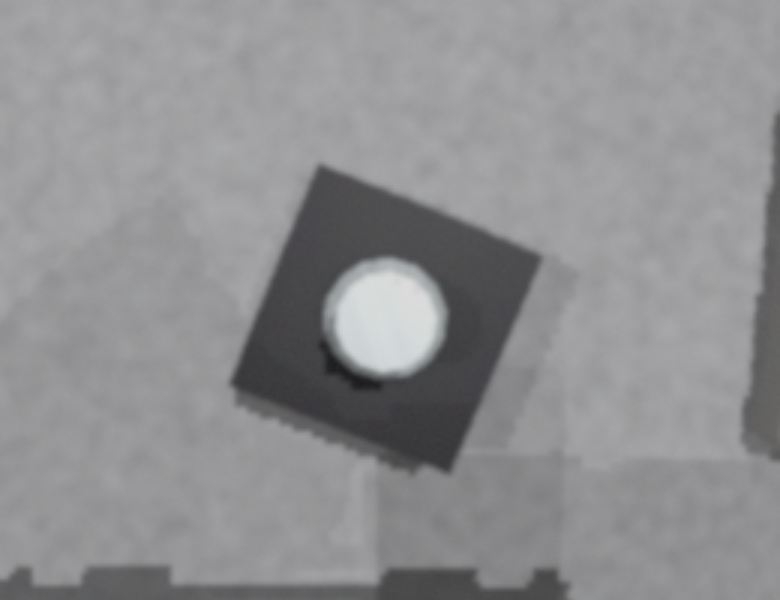

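The pin's grip is centred in the crop at (386,321), which is wrist pixel (323.7,139), on the black rest.

Run:
```python
from h import *
import pickle
c=pickle.load(open('w3.pkl','rb')); p=wonz(c,323.7,139,.093); e=c['s']['ee_pos']
# actual top of grip at .055-.004+.042=.093
print(p,'move rows dx,dy,dz',(p[1]-e[1])/.03,(p[0]-e[0])/.03,(e[2]-.074)/.03)
```

```text
[0.53029306 0.38923185 0.093     ] move rows dx,dy,dz 2.4191243708072427 0.136620098896371 3.5786758010701827
```

```bash
python3 -m crank '[{"claw":-0.3,"dx":1,"dy":0.13,"dz":0,"ax":0,"ay":0,"az":0},{"claw":-0.3,"dx":1,"dy":0,"dz":0,"ax":0,"ay":0,"az":0},{"claw":-0.3,"dx":0.4,"dy":0,"dz":1,"ax":0,"ay":0,"az":0},{"claw":-0.3,"dx":0,"dy":0,"dz":0.7,"ax":0,"ay":0,"az":0},{"claw":-0.3,"dx":0,"dy":0,"dz":0,"ax":0,"ay":0,"az":0},{"claw":-0.3,"dx":0,"dy":0,"dz":0,"ax":0,"ay":0,"az":0}]'
```

```text
time: 6.77
ee_pos: [0.5336, 0.3881, 0.1376]
eef_rot: [0.708, 0.707, 0.0, 0.0]
ft_force: [-0.1, -0.3, 1.1]
width: 0.0565
grip_force: 0.0
```

```bash
python3 -m crank '[{"claw":-0.3,"dx":0.03,"dy":-0.1,"dz":0,"ax":0,"ay":0,"az":0},{"claw":-0.3,"dx":0,"dy":0,"dz":1,"ax":0,"ay":0,"az":0},{"claw":-0.3,"dx":0,"dy":0,"dz":0.9,"ax":0,"ay":0,"az":0},{"claw":-0.3,"dx":0,"dy":0,"dz":0.2,"ax":0,"ay":0,"az":0},{"claw":1,"dx":0,"dy":0,"dz":0,"ax":0,"ay":0,"az":0},{"claw":1,"dx":0,"dy":0,"dz":0,"ax":0,"ay":0,"az":0},{"claw":1,"dx":0,"dy":0,"dz":0,"ax":0,"ay":0,"az":0},{"claw":1,"dx":0,"dy":0,"dz":0,"ax":0,"ay":0,"az":0}]' 30
python3 -m crank '[{"claw":1,"dx":0,"dy":0,"dz":0,"ax":0,"ay":0,"az":0},{"claw":1,"dx":0,"dy":0,"dz":0,"ax":0,"ay":0,"az":0},{"claw":1,"dx":0,"dy":0,"dz":0,"ax":0,"ay":0,"az":0},{"claw":1,"dx":0,"dy":0,"dz":0,"ax":0,"ay":0,"az":0}]'
```

```text
time: 7.43
ee_pos: [0.5308, 0.3905, 0.0754]
eef_rot: [0.707, 0.707, 0.002, 0.0]
ft_force: [-0.2, 0.1, 0.3]
width: 0.0374
grip_force: 0.0
time: 7.77
ee_pos: [0.53, 0.39, 0.0738]
eef_rot: [0.707, 0.707, 0.0, 0.0]
ft_force: [-1.2, -0.7, 4.3]
width: 0.0206
grip_force: 30.3
```

```bash
python3 -m crank '[{"claw":1,"dx":0,"dy":0,"dz":-0.4,"ax":0,"ay":0,"az":0},{"claw":1,"dx":0,"dy":0,"dz":-1,"ax":0,"ay":0,"az":0},{"claw":1,"dx":0,"dy":0,"dz":-1,"ax":0,"ay":0,"az":0},{"claw":1,"dx":0,"dy":0,"dz":-1,"ax":0,"ay":0,"az":0},{"claw":1,"dx":0,"dy":0,"dz":-1,"ax":0,"ay":0,"az":0},{"claw":1,"dx":0,"dy":0,"dz":-1,"ax":0,"ay":0,"az":0},{"claw":1,"dx":-0.5,"dy":0,"dz":-1,"ax":0,"ay":0,"az":0},{"claw":1,"dx":-0.8,"dy":0,"dz":-1,"ax":0,"ay":0,"az":0}]'
python3 -m crank '[{"claw":1,"dx":-1,"dy":0.2,"dz":0,"ax":0,"ay":0,"az":0},{"claw":1,"dx":-1,"dy":0.2,"dz":0,"ax":0,"ay":0,"az":0},{"claw":1,"dx":-1,"dy":0.2,"dz":0,"ax":0,"ay":0,"az":0},{"claw":1,"dx":-1,"dy":0.2,"dz":0,"ax":0,"ay":0,"az":0},{"claw":1,"dx":-1,"dy":0.2,"dz":0,"ax":0,"ay":0,"az":0},{"claw":1,"dx":-1,"dy":0.2,"dz":0,"ax":0,"ay":0,"az":0},{"claw":1,"dx":-1,"dy":0.2,"dz":0,"ax":0,"ay":0,"az":0},{"claw":1,"dx":-1,"dy":0.2,"dz":0,"ax":0,"ay":0,"az":0}]'
python3 -m crank '[{"claw":1,"dx":-1,"dy":0.2,"dz":0,"ax":0,"ay":0,"az":0},{"claw":1,"dx":-1,"dy":0,"dz":0,"ax":0,"ay":0,"az":0},{"claw":1,"dx":-1,"dy":0,"dz":0,"ax":0,"ay":0,"az":0},{"claw":1,"dx":-1,"dy":0,"dz":0,"ax":0,"ay":0,"az":0},{"claw":1,"dx":-1,"dy":0,"dz":0,"ax":0,"ay":0,"az":0},{"claw":1,"dx":-1,"dy":0,"dz":0,"ax":0,"ay":0,"az":0},{"claw":1,"dx":-1,"dy":0,"dz":0,"ax":0,"ay":0,"az":0},{"claw":1,"dx":-1,"dy":0,"dz":0,"ax":0,"ay":0,"az":0}]'
python3 -m crank '[{"claw":1,"dx":-1,"dy":0,"dz":0,"ax":0,"ay":0,"az":0},{"claw":1,"dx":-1,"dy":0,"dz":0,"ax":0,"ay":0,"az":0},{"claw":1,"dx":-1,"dy":0,"dz":0,"ax":0,"ay":0,"az":0},{"claw":1,"dx":-1,"dy":0,"dz":0,"ax":0,"ay":0,"az":0},{"claw":1,"dx":-0.5,"dy":0,"dz":0,"ax":0,"ay":0,"az":0},{"claw":1,"dx":0,"dy":0,"dz":0,"ax":0,"ay":0,"az":0}]'
```

```text
time: 8.43
ee_pos: [0.5282, 0.3526, 0.2968]
eef_rot: [0.706, 0.709, 0.0, -0.001]
ft_force: [1.2, -0.7, -0.5]
width: 0.0209
grip_force: 30.4
time: 9.1
ee_pos: [0.5777, 0.1093, 0.2959]
eef_rot: [0.707, 0.707, 0.0, 0.0]
ft_force: [1.3, 0.4, -0.3]
width: 0.0206
grip_force: 30.4
time: 9.77
ee_pos: [0.5834, -0.1306, 0.2958]
eef_rot: [0.707, 0.707, 0.0, 0.0]
ft_force: [0.2, -0.4, -1.0]
width: 0.021
grip_force: 30.4
time: 10.27
ee_pos: [0.5824, -0.2687, 0.2951]
eef_rot: [0.709, 0.705, -0.001, 0.0]
ft_force: [-1.0, -0.7, -0.8]
width: 0.0207
grip_force: 30.4
```

```bash
python3 -m crank '[{"claw":1,"dx":-1,"dy":0.23,"dz":0,"ax":0,"ay":0,"az":0},{"claw":1,"dx":-0.86,"dy":0,"dz":0,"ax":0,"ay":0,"az":0},{"claw":1,"dx":0,"dy":0,"dz":1,"ax":0,"ay":0,"az":0},{"claw":1,"dx":0,"dy":0,"dz":1,"ax":0,"ay":0,"az":0},{"claw":1,"dx":0,"dy":0,"dz":1,"ax":0,"ay":0,"az":0},{"claw":1,"dx":0,"dy":0,"dz":1,"ax":0,"ay":0,"az":0},{"claw":1,"dx":0,"dy":0,"dz":1,"ax":0,"ay":0,"az":0},{"claw":1,"dx":0,"dy":0,"dz":0,"ax":0,"ay":0,"az":0}]'
python3 -m crank '[{"claw":1,"dx":0,"dy":0,"dz":0,"ax":0,"ay":0,"az":0},{"claw":1,"dx":0,"dy":0,"dz":0,"ax":0,"ay":0,"az":0}]'
python3 - <<'E'
from h import *
import pickle
c=save('side','s4.png'); pickle.dump(c,open('side4.pkl','wb'))
e=r.read_state()['ee_pos'];print(e)
t=proj(c,[e[0],e[1],e[2]-.065]);o=np.array([.5893,-.3244]);b=proj(c,[*o,.06]);print((t-[360,270])*5,(b-[360,270])*5)
im=cv2.imread('pics/s4.png'); cv2.imwrite('pics/c4.png',cv2.resize(im[270:390,360:500],(700,600),interpolation=cv2.INTER_CUBIC))
E
```

```text
time: 10.93
ee_pos: [0.5882, -0.317, 0.1388]
eef_rot: [0.707, 0.708, -0.001, -0.005]
ft_force: [0.2, 0.5, -1.5]
width: 0.0209
grip_force: 30.4
time: 11.1
ee_pos: [0.5919, -0.3197, 0.1475]
eef_rot: [0.707, 0.707, 0.001, 0.001]
ft_force: [0.3, -0.1, -0.3]
width: 0.0208
grip_force: 30.4
[ 0.59212901 -0.32012159  0.14806132]
[312.12578376 370.2145413 ] [307.55592801 411.27838845]
```

View pics/c4.png

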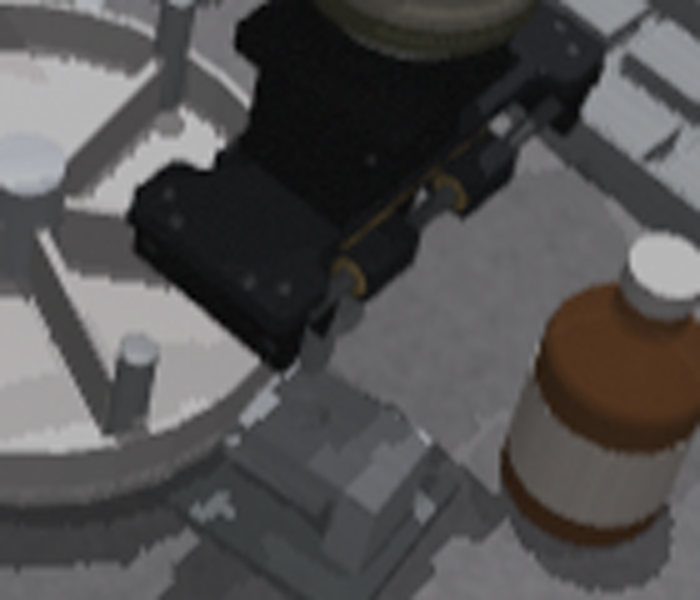

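The pin tip is at about (317,370) in the crop, above the bracket hole at about (309,411). I'll correct by a few mm and lower gently, watching the force.

```bash
python3 -m crank '[{"claw":1,"dx":-0.14,"dy":-0.09,"dz":0,"ax":0,"ay":0,"az":0},{"claw":1,"dx":0,"dy":0,"dz":0,"ax":0,"ay":0,"az":0},{"claw":1,"dx":0,"dy":0,"dz":0.5,"ax":0,"ay":0,"az":0},{"claw":1,"dx":0,"dy":0,"dz":0.4,"ax":0,"ay":0,"az":0},{"claw":1,"dx":0,"dy":0,"dz":0,"ax":0,"ay":0,"az":0},{"claw":1,"dx":0,"dy":0,"dz":0,"ax":0,"ay":0,"az":0}]'
```

```text
time: 11.65
ee_pos: [0.5876, -0.3241, 0.1176]
eef_rot: [0.707, 0.707, -0.0, -0.001]
ft_force: [0.2, -0.4, -1.0]
width: 0.021
grip_force: 30.4
```

```bash
python3 -m crank '[{"claw":1,"dx":0,"dy":0.05,"dz":0.2,"ax":0,"ay":0,"az":0},{"claw":1,"dx":0,"dy":0,"dz":0.2,"ax":0,"ay":0,"az":0},{"claw":1,"dx":0,"dy":0,"dz":0,"ax":0,"ay":0,"az":0},{"claw":1,"dx":0,"dy":0,"dz":0,"ax":0,"ay":0,"az":0}]'
python3 -m crank '[{"claw":1,"dx":0,"dy":0,"dz":0.2,"ax":0,"ay":0,"az":0},{"claw":1,"dx":0,"dy":0,"dz":0.15,"ax":0,"ay":0,"az":0},{"claw":1,"dx":0,"dy":0,"dz":0,"ax":0,"ay":0,"az":0},{"claw":1,"dx":0,"dy":0,"dz":0,"ax":0,"ay":0,"az":0}]'
```

```text
time: 11.98
ee_pos: [0.5893, -0.3241, 0.1057]
eef_rot: [0.707, 0.707, -0.0, -0.0]
ft_force: [-0.3, 0.2, -1.3]
width: 0.0205
grip_force: 30.4
time: 12.32
ee_pos: [0.5893, -0.3241, 0.0951]
eef_rot: [0.707, 0.707, -0.0, -0.0]
ft_force: [0.5, -0.1, -0.7]
width: 0.021
grip_force: 30.4
```

```bash
python3 -m crank '[{"claw":1,"dx":0,"dy":0,"dz":0.2,"ax":0,"ay":0,"az":0},{"claw":1,"dx":0,"dy":0,"dz":0.2,"ax":0,"ay":0,"az":0},{"claw":1,"dx":0,"dy":0,"dz":0.1,"ax":0,"ay":0,"az":0},{"claw":1,"dx":0,"dy":0,"dz":0,"ax":0,"ay":0,"az":0},{"claw":1,"dx":0,"dy":0,"dz":0,"ax":0,"ay":0,"az":0}]'
```

```text
time: 12.73
ee_pos: [0.5894, -0.3242, 0.0802]
eef_rot: [0.707, 0.707, -0.0, -0.0]
ft_force: [0.0, -0.2, -1.1]
width: 0.0206
grip_force: 30.4
```

```bash
python3 -m crank '[{"claw":1,"dx":0,"dy":0,"dz":0.05,"ax":0,"ay":0,"az":0},{"claw":1,"dx":0,"dy":0,"dz":0.04,"ax":0,"ay":0,"az":0},{"claw":1,"dx":0,"dy":0,"dz":0,"ax":0,"ay":0,"az":0}]'
python3 -m crank '[{"claw":-0.1,"dx":0,"dy":0,"dz":0,"ax":0,"ay":0,"az":0},{"claw":-0.1,"dx":0,"dy":0,"dz":0,"ax":0,"ay":0,"az":0},{"claw":-0.1,"dx":0,"dy":0,"dz":0,"ax":0,"ay":0,"az":0},{"claw":-0.1,"dx":0,"dy":0,"dz":-0.5,"ax":0,"ay":0,"az":0},{"claw":-0.1,"dx":0,"dy":0,"dz":-1,"ax":0,"ay":0,"az":0},{"claw":-0.1,"dx":0,"dy":0,"dz":-1,"ax":0,"ay":0,"az":0},{"claw":-0.1,"dx":0,"dy":0,"dz":-1,"ax":0,"ay":0,"az":0},{"claw":-0.1,"dx":0,"dy":0,"dz":-1,"ax":0,"ay":0,"az":0}]'
python3 -m crank '[{"claw":-0.1,"dx":1,"dy":0,"dz":-1,"ax":0,"ay":0,"az":0},{"claw":-0.1,"dx":1,"dy":0,"dz":-1,"ax":0,"ay":0,"az":0},{"claw":-0.1,"dx":1,"dy":0,"dz":-0.4,"ax":0,"ay":0,"az":0},{"claw":-0.1,"dx":1,"dy":0,"dz":0,"ax":0,"ay":0,"az":0}]'
python3 - <<'E'
from h import *
c=save('side','s5.png')
im=cv2.imread('pics/s5.png'); cv2.imwrite('pics/c5.png',cv2.resize(im[240:390,320:500],(720,600),interpolation=cv2.INTER_CUBIC))
p=proj(c,[.5893,-.3244,.098]);print((p-[320,240])*4)
E
```

```text
time: 12.98
ee_pos: [0.5898, -0.3244, 0.0789]
eef_rot: [0.707, 0.707, 0.0, 0.0]
ft_force: [-2.4, 1.1, 4.6]
width: 0.0206
grip_force: 30.5
time: 13.65
ee_pos: [0.5894, -0.3242, 0.2143]
eef_rot: [0.707, 0.707, 0.0, 0.0]
ft_force: [0.4, 0.1, 0.2]
width: 0.0475
grip_force: 0.0
time: 13.98
ee_pos: [0.5906, -0.2045, 0.288]
eef_rot: [0.707, 0.707, 0.002, 0.003]
ft_force: [0.0, 0.3, 0.4]
width: 0.0478
grip_force: 0.0
[416.75568123 408.16667409]
```

View pics/c5.png

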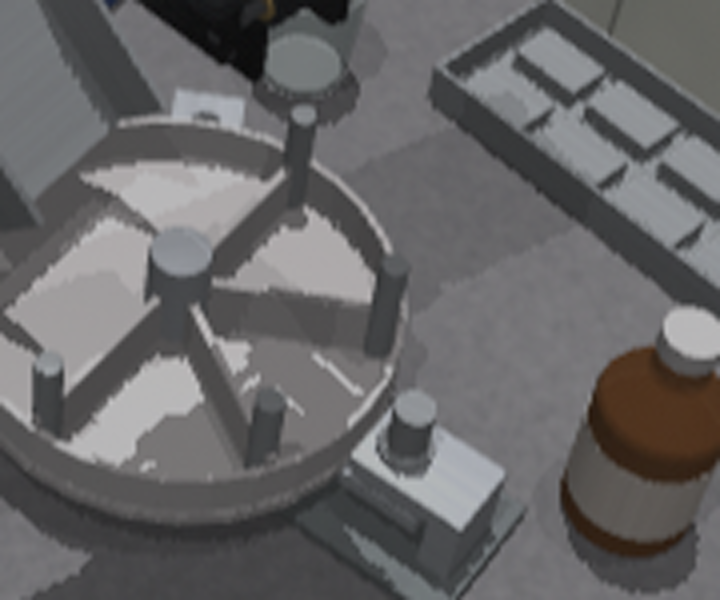

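The pin is home: the collar sits flat on the bracket and the top is at (413,405), where predicted. Next is the pan bar.

```bash
python3 -m crank '[{"claw":-0.1,"dx":1,"dy":-0.2,"dz":0,"ax":0,"ay":0,"az":0},{"claw":-0.1,"dx":1,"dy":-0.2,"dz":0,"ax":0,"ay":0,"az":0},{"claw":-0.1,"dx":1,"dy":-0.2,"dz":0,"ax":0,"ay":0,"az":0},{"claw":-0.1,"dx":1,"dy":-0.2,"dz":0,"ax":0,"ay":0,"az":0},{"claw":-0.1,"dx":1,"dy":-0.2,"dz":0,"ax":0,"ay":0,"az":0},{"claw":-0.1,"dx":1,"dy":-0.2,"dz":0,"ax":0,"ay":0,"az":0},{"claw":-0.1,"dx":1,"dy":-0.2,"dz":0,"ax":0,"ay":0,"az":0},{"claw":-0.1,"dx":1,"dy":-0.2,"dz":0,"ax":0,"ay":0,"az":0}]'
python3 -m crank '[{"claw":-0.1,"dx":1,"dy":-0.2,"dz":0,"ax":0,"ay":0,"az":0},{"claw":-0.1,"dx":1,"dy":-0.2,"dz":0,"ax":0,"ay":0,"az":0},{"claw":-0.1,"dx":1,"dy":-0.2,"dz":0,"ax":0,"ay":0,"az":0},{"claw":-0.1,"dx":0.9,"dy":0,"dz":0,"ax":0,"ay":0,"az":0},{"claw":-0.1,"dx":0,"dy":0,"dz":0,"ax":0,"ay":0,"az":1},{"claw":-0.1,"dx":0,"dy":0,"dz":0,"ax":0,"ay":0,"az":1},{"claw":-0.1,"dx":0,"dy":0,"dz":0,"ax":0,"ay":0,"az":1},{"claw":-0.1,"dx":0,"dy":0,"dz":0,"ax":0,"ay":0,"az":1}]'
python3 -m crank '[{"claw":-0.1,"dx":0,"dy":0,"dz":0,"ax":0,"ay":0,"az":1},{"claw":-0.1,"dx":0,"dy":0,"dz":0,"ax":0,"ay":0,"az":1},{"claw":-0.1,"dx":0,"dy":0,"dz":0,"ax":0,"ay":0,"az":1},{"claw":-0.1,"dx":0,"dy":0,"dz":0,"ax":0,"ay":0,"az":1},{"claw":-0.1,"dx":0,"dy":0,"dz":0,"ax":0,"ay":0,"az":1},{"claw":-0.1,"dx":0,"dy":0,"dz":0,"ax":0,"ay":0,"az":1},{"claw":-0.1,"dx":0,"dy":0,"dz":0,"ax":0,"ay":0,"az":1},{"claw":-0.1,"dx":0,"dy":0,"dz":0,"ax":0,"ay":0,"az":1}]'
python3 -m crank '[{"claw":-0.1,"dx":0,"dy":0,"dz":0,"ax":0,"ay":0,"az":1},{"claw":-0.1,"dx":0,"dy":0,"dz":0,"ax":0,"ay":0,"az":0.7},{"claw":-0.1,"dx":0,"dy":0,"dz":0,"ax":0,"ay":0,"az":0},{"claw":-0.1,"dx":0,"dy":0,"dz":0,"ax":0,"ay":0,"az":0},{"claw":-0.1,"dx":0,"dy":0,"dz":0,"ax":0,"ay":0,"az":0}]'
cat > t.py <<'E'
from h import *
s=r.read_state();T=Ro.from_quat(s['eef_rot']).as_matrix();print(s['ee_pos'],'tool y ang',np.degrees(np.arctan2(T[1,1],T[0,1])),T[:,2],'q7',s['joint_positions'])
d=T.T@(np.array([.5247,.153,.216])-s['ee_pos'])/.03;print('rows',d)
E
python3 t.py
```

```text
time: 14.7
ee_pos: [0.541, 0.0359, 0.2837]
eef_rot: [0.707, 0.707, 0.0, 0.0]
ft_force: [0.4, -0.4, 0.2]
width: 0.048
grip_force: 0.0
time: 15.37
ee_pos: [0.5235, 0.1517, 0.2835]
eef_rot: [0.84, 0.543, -0.0, -0.0]
ft_force: [-0.5, -0.6, 0.2]
width: 0.0477
grip_force: 0.0
time: 16.03
ee_pos: [0.5235, 0.1515, 0.2836]
eef_rot: [0.988, 0.154, -0.0, 0.0]
ft_force: [0.2, -0.1, 0.4]
width: 0.0479
grip_force: 0.0
time: 16.45
ee_pos: [0.5235, 0.1517, 0.2837]
eef_rot: [0.998, 0.069, -0.0, 0.0]
ft_force: [-0.1, -0.4, 0.5]
width: 0.0478
grip_force: 0.0
[0.52349121 0.15166362 0.28369143] tool y ang -82.04531780418489 [-1.12970330e-04 -1.33184224e-05 -9.99999994e-01] q7 [-0.18732864  0.14268103 -0.19866764  1.58875852  0.02839066  1.41309505
 -1.8204533 ]
rows [ 0.04632659 -0.03853569  2.25637574]
```

```bash
python3 -m crank '[{"claw":-0.1,"dx":0.05,"dy":-0.04,"dz":1,"ax":0,"ay":0,"az":0},{"claw":-0.1,"dx":0,"dy":0,"dz":1,"ax":0,"ay":0,"az":0},{"claw":-0.1,"dx":0,"dy":0,"dz":0.25,"ax":0,"ay":0,"az":0},{"claw":1,"dx":0,"dy":0,"dz":0,"ax":0,"ay":0,"az":0},{"claw":1,"dx":0,"dy":0,"dz":0,"ax":0,"ay":0,"az":0},{"claw":1,"dx":0,"dy":0,"dz":0,"ax":0,"ay":0,"az":0},{"claw":1,"dx":0,"dy":0,"dz":0,"ax":0,"ay":0,"az":0},{"claw":1,"dx":0,"dy":0,"dz":0,"ax":0,"ay":0,"az":0}]' 15
python3 -m crank '[{"claw":1,"dx":0,"dy":0,"dz":0,"ax":0,"ay":0,"az":0},{"claw":1,"dx":0,"dy":0,"dz":0,"ax":0,"ay":0,"az":0},{"claw":1,"dx":0,"dy":0,"dz":0,"ax":0,"ay":0,"az":0}]'
python3 - <<'E'
import numpy as np
R=np.hypot(165,42);a=np.arctan2(42,165);N=16
p=np.array([R*np.cos(a),R*np.sin(a)])
for i in range(1,N+1):
    b=a+.95*i/N;q=R*np.array([np.cos(b),np.sin(b)]);d=q-p;p=q;print(i,round(.95*i/N,2),'dy %.2f dz %.2f'%(-d[0]/30,-d[1]/30))
E
```

```text
time: 17.12
ee_pos: [0.5255, 0.1533, 0.2177]
eef_rot: [0.998, 0.068, 0.001, -0.0]
ft_force: [0.6, -1.0, 0.8]
width: 0.0221
grip_force: 0.0
time: 17.37
ee_pos: [0.525, 0.1538, 0.2169]
eef_rot: [0.998, 0.068, 0.0, -0.0]
ft_force: [-0.6, 2.3, 2.3]
width: 0.0091
grip_force: 15.0
1 0.06 dy 0.09 dz -0.32
2 0.12 dy 0.11 dz -0.32
3 0.18 dy 0.13 dz -0.31
4 0.24 dy 0.15 dz -0.30
5 0.3 dy 0.17 dz -0.29
6 0.36 dy 0.18 dz -0.28
7 0.42 dy 0.20 dz -0.27
8 0.47 dy 0.22 dz -0.26
9 0.53 dy 0.23 dz -0.25
10 0.59 dy 0.24 dz -0.23
11 0.65 dy 0.26 dz -0.22
12 0.71 dy 0.27 dz -0.20
13 0.77 dy 0.28 dz -0.18
14 0.83 dy 0.29 dz -0.17
15 0.89 dy 0.30 dz -0.15
16 0.95 dy 0.31 dz -0.13
```

```bash
python3 -m crank '[{"claw":1,"dx":0,"dy":0.09,"dz":-0.32,"ax":0,"ay":0,"az":0},{"claw":1,"dx":0,"dy":0.11,"dz":-0.32,"ax":0,"ay":0,"az":0},{"claw":1,"dx":0,"dy":0.13,"dz":-0.31,"ax":0,"ay":0,"az":0},{"claw":1,"dx":0,"dy":0.15,"dz":-0.30,"ax":0,"ay":0,"az":0}]'
```

```text
time: 17.7
ee_pos: [0.5268, 0.1396, 0.255]
eef_rot: [0.998, 0.069, 0.0, -0.001]
ft_force: [0.9, 5.6, 0.4]
width: 0.0092
grip_force: 15.0
```

```bash
python3 -m crank '[{"claw":1,"dx":0,"dy":0.17,"dz":-0.29,"ax":0,"ay":0,"az":0},{"claw":1,"dx":0,"dy":0.18,"dz":-0.28,"ax":0,"ay":0,"az":0},{"claw":1,"dx":0,"dy":0.20,"dz":-0.27,"ax":0,"ay":0,"az":0},{"claw":1,"dx":0,"dy":0.22,"dz":-0.26,"ax":0,"ay":0,"az":0}]'
```

```text
time: 18.03
ee_pos: [0.5299, 0.1176, 0.2886]
eef_rot: [0.998, 0.069, 0.001, -0.001]
ft_force: [0.1, 8.2, 5.4]
width: 0.0094
grip_force: 15.0
```

```bash
python3 -m crank '[{"claw":1,"dx":0,"dy":0.23,"dz":-0.25,"ax":0,"ay":0,"az":0},{"claw":1,"dx":0,"dy":0.24,"dz":-0.23,"ax":0,"ay":0,"az":0},{"claw":1,"dx":0,"dy":0.26,"dz":-0.22,"ax":0,"ay":0,"az":0},{"claw":1,"dx":0,"dy":0.27,"dz":-0.20,"ax":0,"ay":0,"az":0}]'
python3 -m crank '[{"claw":1,"dx":0,"dy":0.28,"dz":-0.18,"ax":0,"ay":0,"az":0},{"claw":1,"dx":0,"dy":0.29,"dz":-0.17,"ax":0,"ay":0,"az":0},{"claw":1,"dx":0,"dy":0.30,"dz":-0.15,"ax":0,"ay":0,"az":0},{"claw":1,"dx":0,"dy":0,"dz":0,"ax":0,"ay":0,"az":0},{"claw":1,"dx":0,"dy":0,"dz":0,"ax":0,"ay":0,"az":0},{"claw":1,"dx":0,"dy":0,"dz":0,"ax":0,"ay":0,"az":0},{"claw":1,"dx":0,"dy":0,"dz":0,"ax":0,"ay":0,"az":0},{"claw":1,"dx":0,"dy":0,"dz":0,"ax":0,"ay":0,"az":0}]'
```

```text
time: 18.37
ee_pos: [0.5339, 0.088, 0.3163]
eef_rot: [0.998, 0.069, 0.001, -0.001]
ft_force: [-1.6, 7.2, 6.8]
width: 0.0094
grip_force: 15.0
time: 19.03
ee_pos: [0.5376, 0.0611, 0.331]
eef_rot: [0.998, 0.068, 0.001, -0.001]
ft_force: [-1.7, 5.1, 8.4]
width: 0.0095
grip_force: 15.0
```

```bash
python3 -m crank '[{"claw":1,"dx":0,"dy":0.16,"dz":-0.07,"ax":0,"ay":0,"az":0},{"claw":1,"dx":0,"dy":0,"dz":0,"ax":0,"ay":0,"az":0},{"claw":1,"dx":0,"dy":0,"dz":0,"ax":0,"ay":0,"az":0},{"claw":1,"dx":0,"dy":0,"dz":0,"ax":0,"ay":0,"az":0},{"claw":1,"dx":0,"dy":0,"dz":0,"ax":0,"ay":0,"az":0},{"claw":1,"dx":0,"dy":0,"dz":0,"ax":0,"ay":0,"az":0},{"claw":1,"dx":0,"dy":0,"dz":0,"ax":0,"ay":0,"az":0},{"claw":1,"dx":0,"dy":0,"dz":0,"ax":0,"ay":0,"az":0}]'
python3 -m crank '[{"claw":1,"dx":0,"dy":0,"dz":0,"ax":0,"ay":0,"az":0},{"claw":1,"dx":0,"dy":0,"dz":0,"ax":0,"ay":0,"az":0},{"claw":1,"dx":0,"dy":0,"dz":0,"ax":0,"ay":0,"az":0},{"claw":1,"dx":0,"dy":0,"dz":0,"ax":0,"ay":0,"az":0},{"claw":1,"dx":0,"dy":0,"dz":0,"ax":0,"ay":0,"az":0},{"claw":1,"dx":0,"dy":0,"dz":0,"ax":0,"ay":0,"az":0}]'
python3 - <<'E'
from h import *
save('side','s6.png'); im=cv2.imread('pics/s6.png'); cv2.imwrite('pics/c6.png',cv2.resize(im[180:380,240:460],(660,600),interpolation=cv2.INTER_CUBIC))
E
```

```text
time: 19.7
ee_pos: [0.5383, 0.0563, 0.333]
eef_rot: [0.998, 0.068, 0.001, -0.001]
ft_force: [-1.5, 4.1, 8.6]
width: 0.0093
grip_force: 15.0
time: 20.2
ee_pos: [0.5383, 0.0563, 0.333]
eef_rot: [0.998, 0.069, 0.001, -0.001]
ft_force: [-1.1, 3.9, 8.1]
width: 0.0092
grip_force: 15.0
```

View pics/c6.png

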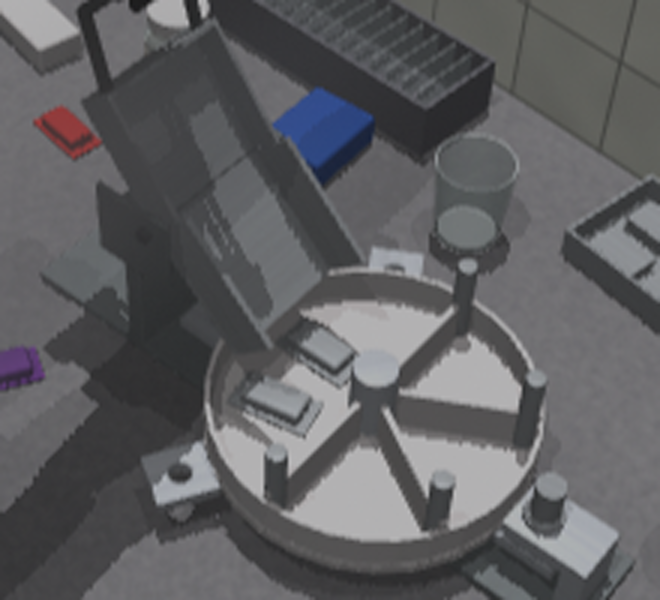

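Both moulds lie in the wide compartment, at (322,347) and (278,400). Now I'll lower the pan along the same arc.

```bash
python3 -m crank '[{"claw":1,"dx":0,"dy":-0.16,"dz":0.07,"ax":0,"ay":0,"az":0},{"claw":1,"dx":0,"dy":-0.30,"dz":0.15,"ax":0,"ay":0,"az":0},{"claw":1,"dx":0,"dy":-0.29,"dz":0.17,"ax":0,"ay":0,"az":0},{"claw":1,"dx":0,"dy":-0.28,"dz":0.18,"ax":0,"ay":0,"az":0},{"claw":1,"dx":0,"dy":-0.27,"dz":0.20,"ax":0,"ay":0,"az":0},{"claw":1,"dx":0,"dy":-0.26,"dz":0.22,"ax":0,"ay":0,"az":0},{"claw":1,"dx":0,"dy":-0.24,"dz":0.23,"ax":0,"ay":0,"az":0},{"claw":1,"dx":0,"dy":-0.23,"dz":0.25,"ax":0,"ay":0,"az":0}]'
python3 -m crank '[{"claw":1,"dx":0,"dy":-0.22,"dz":0.26,"ax":0,"ay":0,"az":0},{"claw":1,"dx":0,"dy":-0.20,"dz":0.27,"ax":0,"ay":0,"az":0},{"claw":1,"dx":0,"dy":-0.18,"dz":0.28,"ax":0,"ay":0,"az":0},{"claw":1,"dx":0,"dy":-0.17,"dz":0.29,"ax":0,"ay":0,"az":0},{"claw":1,"dx":0,"dy":-0.15,"dz":0.30,"ax":0,"ay":0,"az":0},{"claw":1,"dx":0,"dy":-0.13,"dz":0.31,"ax":0,"ay":0,"az":0}]'
```

```text
time: 20.92
ee_pos: [0.5299, 0.1171, 0.2868]
eef_rot: [0.998, 0.068, 0.0, -0.0]
ft_force: [1.6, 4.0, 3.7]
width: 0.0094
grip_force: 15.0
time: 21.42
ee_pos: [0.5257, 0.1476, 0.2346]
eef_rot: [0.998, 0.068, 0.0, -0.0]
ft_force: [3.5, 4.0, 0.8]
width: 0.0093
grip_force: 15.0
```

```bash
python3 -m crank '[{"claw":1,"dx":0,"dy":-0.11,"dz":0.32,"ax":0,"ay":0,"az":0},{"claw":1,"dx":0,"dy":-0.09,"dz":0.32,"ax":0,"ay":0,"az":0},{"claw":1,"dx":0,"dy":0,"dz":0,"ax":0,"ay":0,"az":0},{"claw":1,"dx":0,"dy":0,"dz":0,"ax":0,"ay":0,"az":0},{"claw":1,"dx":0,"dy":0,"dz":0,"ax":0,"ay":0,"az":0}]'
```

```text
time: 21.83
ee_pos: [0.5246, 0.1532, 0.2153]
eef_rot: [0.998, 0.068, -0.0, 0.0]
ft_force: [2.4, 4.7, 0.3]
width: 0.0091
grip_force: 15.0
```

```bash
python3 -m crank '[{"claw":-0.1,"dx":0,"dy":0,"dz":0,"ax":0,"ay":0,"az":0},{"claw":-0.1,"dx":0,"dy":0,"dz":0,"ax":0,"ay":0,"az":0},{"claw":-0.1,"dx":0,"dy":0,"dz":0,"ax":0,"ay":0,"az":0},{"claw":-0.1,"dx":0,"dy":0,"dz":0,"ax":0,"ay":0,"az":0},{"claw":-0.1,"dx":0,"dy":0,"dz":-0.5,"ax":0,"ay":0,"az":0},{"claw":-0.1,"dx":0,"dy":0,"dz":-1,"ax":0,"ay":0,"az":0},{"claw":-0.1,"dx":0,"dy":0,"dz":-1,"ax":0,"ay":0,"az":0},{"claw":-0.1,"dx":0,"dy":0,"dz":-1,"ax":0,"ay":0,"az":0}]'
python3 -m crank '[{"claw":-0.1,"dx":0,"dy":-1,"dz":-0.5,"ax":0,"ay":0,"az":0},{"claw":-0.1,"dx":0,"dy":-1,"dz":0,"ax":0,"ay":0,"az":0},{"claw":-0.1,"dx":0,"dy":-1,"dz":0,"ax":0,"ay":0,"az":0},{"claw":-0.1,"dx":0,"dy":-1,"dz":0,"ax":0,"ay":0,"az":0},{"claw":-0.1,"dx":0,"dy":0,"dz":0,"ax":0,"ay":0,"az":0},{"claw":-0.1,"dx":0,"dy":0,"dz":0,"ax":0,"ay":0,"az":0}]'
python3 - <<'E'
from h import *
save('side','s7.png'); im=cv2.imread('pics/s7.png'); cv2.imwrite('pics/c7.png',cv2.resize(im[160:385,190:460],(720,600),interpolation=cv2.INTER_CUBIC))
E
```

```text
time: 22.5
ee_pos: [0.5245, 0.1524, 0.3223]
eef_rot: [0.998, 0.068, -0.0, 0.0]
ft_force: [1.9, 0.8, -0.2]
width: 0.0467
grip_force: 0.0
time: 23.0
ee_pos: [0.5079, 0.2733, 0.3358]
eef_rot: [0.998, 0.069, -0.0, 0.0]
ft_force: [0.3, -0.8, -0.8]
width: 0.0479
grip_force: 0.0
```

View pics/c7.png

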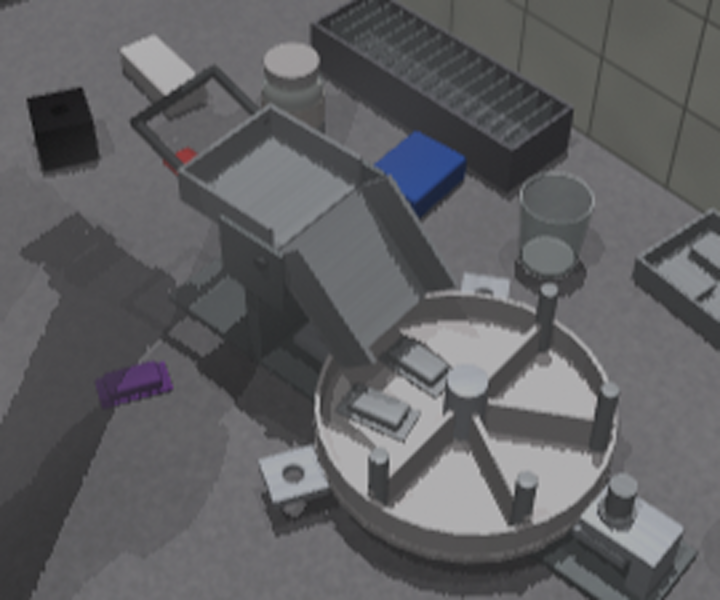

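The pan is level and empty, both moulds lie in the wide compartment at (420,362) and (382,408), the pin is home at (620,498), and the bystanders haven't moved.

```bash
python3 -c "
from bench import r
print(r.close_job())"
```

```text
the job is handed in; nothing more can be done
None
```

The job is done and handed in, at about 23 s on the robot's clock: the wide compartment is locked under the chute with the pin fully home, both steel moulds are in it, and the pan is back level.

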